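Fish the coffee scoop out from beside the toaster with the oven hook

TASK

The steel coffee scoop has fallen into one of the narrow gaps beside the toaster, where a hand does not fit. Take the wooden-handled oven hook from the chopping block, fish the scoop out with it until its cup stands well clear of the gap on the open worktop in front of the toaster, then lay the hook back with its handle on the chopping block and let go. Leave the wooden spatula in the other gap, the spice jar and the mug where they are, and do not touch the scoop with the gripper or the arm.

Things in the scene. Friction and masses are not known exactly. Their poses are not given: they have to be found in the camera images.
- hook_grip (a point): Centre of the oven hook's handle, a dark wooden bar 110 mm long (x), 30 wide (y), 26 high (z up). An 8 mm steel rod runs from its front end along +x and is bent square down at its far end. 110 g, balances some 35 mm ahead of this point. At the start it lies level on the chopping block, pointing roughly away from the robot, its bent end hanging free beyond the block's edge.
- hook_tip (a point): Lowest point of the hook's bent end (an 8 mm round bar): 190 mm ahead of and 38 mm below the handle's centre, in the handle's own directions.
- scoop_bowl (a point): Centre, half-way up, of the coffee scoop's steel cup: open-topped, 44 mm outside, 38 inside, 32 high, floor 3 thick, standing upright, 35 to 70 g. A flat handle, 13 mm wide, at rim height, ends 88 mm from the centre (-x of this point) and points out of the gap. Starts in either gap, cup centre 98 to 125 mm in from the toaster's front.
- toaster: White toaster, fixed: 280 mm long (x), 165 wide (y), 175 high; origin mid-underside. Its front, with a lever sticking out 25 mm, is at x = -140 mm and faces the robot. Along each side runs a straight gap 56 to 66 mm wide, along the toaster's x, to the mini oven or the bread bin, open at top and front. Their fronts are level with its own or up to 12 mm farther back.
- mini_oven: Dark steel mini oven, fixed: 260 mm deep, 360 wide (y), 195 high; origin at the foot of its front face, half-way along, so the oven fills x = 0 to 260 mm; right (-y) of the toaster, parallel to it. Its door handle, 75 mm and more away from the gap, sticks out 27 mm at a height of 160 mm.
- bread_bin: Black bread bin with a wooden lid, fixed: 235 mm deep, 340 wide (y), 155 high, lid knob 11 more; origin at the foot of its front face, half-way along, so the bin fills x = 0 to 235 mm; left (+y) of the toaster, parallel to it.
- block: Small wooden chopping block, fixed: 200 mm long (x), 150 mm wide (y), 32 mm thick; origin at the middle of its underside. It lies at the front right or front left.
- spatula: Wooden spatula lying flat in the other gap beside the toaster, 148 mm long, 36 mm wide, 8 mm thick, origin at the middle of its underside: leave it there.
- spice_jar: Glass spice jar, 44 mm across and 88 mm high, standing on the worktop in front of the toaster's middle; origin at the middle of its underside: leave it alone.
- mug: White mug, 82 mm across and 92 mm high, standing on a flat steel bar trivet (14 mm high, 190 by 160 mm) that lies opposite the chopping block, at the front left or right; origin at the middle of its underside: leave it alone.
Not all that is in view belongs to the job. What is shaped like the part that bears hook_grip but orange is not meant.

How it is judged:
By the outcome, as a careful person would: the job done as asked, in the order asked, and still so for the second after the job is handed in, with the robot touching nothing.
It also fails if it takes over 69 s, if anything falls off the work surface, if the arm or the gripper's body presses on something with over 40 N, if the wrist force passes 120 N, or if a joint passes its speed limit or range.

ROBOT

A 7-joint arm with a two-finger parallel gripper is mounted at the origin on the work surface. World frame = base frame: x ahead of the robot, y to its left, z up, the work surface at z = 0. Lengths are in m, angles in rad, forces in N, time in s.
With the tool pointing down it reaches from about 0.35 to 0.9 m from the base axis. Payload 7.2 kg.
Tool frame: the origin (TCP) lies midway between the tips of the shut fingers; the grasp point (between the pads) lies 19 mm behind it; z points along the fingers, y is the line along which they close (so a half turn about z gives the same grasp; the last joint's range is limited). The gripper opens to 88 mm and grips with 3 to 60 N. Pads are 20 mm wide; open, the fingers measure 115 mm over their backs; the gripper's body (75 mm by 178 mm) begins 61 mm behind the grasp point.
Start: joints at [-1.318, 0.411, -0.013, 1.596, 0.006, 1.134, -0.082], TCP at [0.197, 0.593, 0.223] pointing down, gripper open.
Joint ranges: [-2.95, 2.95], [-0.29, 1.99], [-1.47, 1.44], [0.14, 2.54], [-1.03, 4.17], [0.13, 1.85], [-2.86, 2.86]. Speed limits (rad/s): [2.39, 2.39, 3.01, 3.01, 3.14, 3.14, 3.14].

INTERFACE

Orientations are given as [roll, pitch, yaw] about the fixed x, y, z axes, in that order (R = Rz(yaw) Ry(pitch) Rx(roll)).
In Python, from bench import status, imaging, ticket gives the robot as it stands.
- The arm moves only by the shell command python3 -m inch 'ROWS' [FORCE]. ROWS is JSON, a list that holds one entry, the list of rows, each a list of 5 numbers: the shift along the world's x, y, z in mm, then the turn about the world's z in degrees, then the finger opening in mm, from 0 to 87.8. A call has 1 to 20 rows; each row shifts and turns the commanded pose from where the row before left it; what a row does not reach is not made up. A row lasts 1/10 s, in which the tool goes at most 50 mm and 8.59 degrees, less where a joint would pass 70% of its speed; a pose out of reach is approached as far as the arm can. A call with a gripper value outside its range is refused whole. The fingers move at their own pace and stop on an object; FORCE is the grip in N (left out, the last holds). Time passes only in rows, so rows that do not move let the fingers close. It gives the time, the measured TCP pose, the force, the opening and the grip force at its end, in the units of the state.
- status.get_obs(): the state, without advancing time (a new reading comes with each control period).
- imaging.camera(name): name is "scene" or "top"; returns a dict with "pixels" (400x640x3 uint8, blue, green, red), "vertical_fov" (degrees; the focal length in pixels is half the picture's height over the tangent of half this angle, whatever the lens; pixels are square), "cx", "cy" (the principal point, pixels), "eye" and "attitude" of the camera in the world. Camera axes: x right, y down, z forward; pixel columns grow to the right and rows downward; lengths in m; the calibration is good to about 2 mm. A picture is of the moment at which its call begins. There is no depth.
- ticket.hand_in(): hands the job in; it is judged then, once.
The state is a dict: "clock": time; "joint_positions": joint angles; "qvel": joint speeds; "joint_efforts": joint torques, N m; "ee_pos": TCP position; "ee_rot": TCP orientation; "contact_force": force on the tool from outside, world axes, zero at the start; "ft_torque": the same for the moment, N m; "gripper_width": finger opening in m; "grip_force": force on a finger pad.
Only numpy, scipy, OpenCV 4.12 (cv2) and the standard library are available. Lean on these libraries where they do the work, as an engineer would, in place of code of your own. Each camera call takes 0.05 s, during which the arm holds its last target. There are 200 camera calls.

## Working session

There is one attempt and no reset: what is moved stays moved. The work goes in short steps, Python scripts to look and compute and a shell command to move; the robot and the scene stay as the last step left them, time stands still between calls to the robot, and variables do not carry over. Pictures are saved under pics/ and viewed, at most 10 in all, crops included, and the job is handed in when it is done.

```bash
ls; mkdir -p pics
cat > h.py <<'E'
import numpy as np, cv2
from bench import status, imaging, ticket
from scipy.spatial.transform import Rotation as R
def att(c):
    a=np.array(c["attitude"],float)
    if a.shape==(3,3): return a
    return R.from_euler('xyz',a).as_matrix()
def f(c): return 200/np.tan(np.radians(c["vertical_fov"])/2)
def ray(c,u,v):
    d=att(c)@np.array([(u-c["cx"])/f(c),(v-c["cy"])/f(c),1]); return np.array(c["eye"]),d/np.linalg.norm(d)
def onz(c,u,v,z):
    e,d=ray(c,u,v); return e+d*(z-e[2])/d[2]
def proj(c,p):
    q=att(c).T@(np.array(p)-np.array(c["eye"])); return q[:2]/q[2]*f(c)+[c["cx"],c["cy"]]
def tri(c1,p1,c2,p2):
    e1,d1=ray(c1,*p1);e2,d2=ray(c2,*p2)
    s=np.linalg.lstsq(np.c_[d1,-d2],e2-e1,rcond=None)[0]; a=e1+s[0]*d1;b=e2+s[1]*d2
    return (a+b)/2,np.linalg.norm(a-b)
E
python3 - <<'E'
from h import *
for n in("scene","top"):
    c=imaging.camera(n); cv2.imwrite(f"pics/{n}0.png",c["pixels"]); 
    print({k:c[k] for k in c if k!="pixels"})
print(status.get_obs())
E
```

```text
pics
{'vertical_fov': 48.396426363410114, 'cx': 318.8199915192699, 'cy': 200.43867338724485, 'eye': array([ 0.38361767, -0.38590031,  1.31026797]), 'attitude': array([-2.83153055, -0.00927067, -0.37168448])}
{'vertical_fov': 44.8508726728524, 'cx': 309.2536142920678, 'cy': 204.798575556968, 'eye': array([0.43808667, 0.00739051, 1.35107784]), 'attitude': array([-3.06507569e+00, -1.23091190e-03, -1.60034017e+00])}
{'clock': 0.1, 'joint_positions': array([-1.31817494,  0.41177598, -0.01272145,  1.59692034,  0.00559638,
        1.13430544, -0.08219903]), 'qvel': array([-0.00047149, -0.0012924 , -0.00186822, -0.00259031,  0.00139716,
        0.00039603,  0.00090512]), 'joint_efforts': array([ 2.97545688e-03, -5.89097822e+01,  6.44058511e-01, -2.91710204e+01,
       -5.37420774e-02,  1.45580937e-02,  8.77482535e-05]), 'ee_pos': array([0.19698249, 0.59268652, 0.22193687]), 'ee_rot': array([-3.14022204e+00,  8.97665452e-05,  2.82080342e+00]), 'contact_force': array([-0.2317628 ,  0.09377937,  0.15813885]), 'ft_torque': array([-0.02166003, -0.01598614,  0.04920047]), 'grip_force': 0.0, 'gripper_width': 0.08763813773977171}
```

View pics/scene0.png

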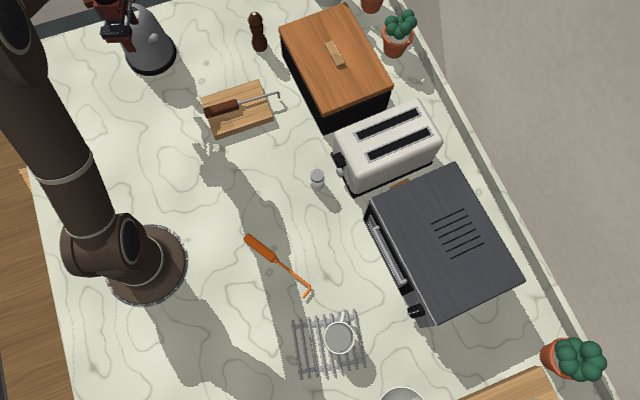

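View pics/top0.png

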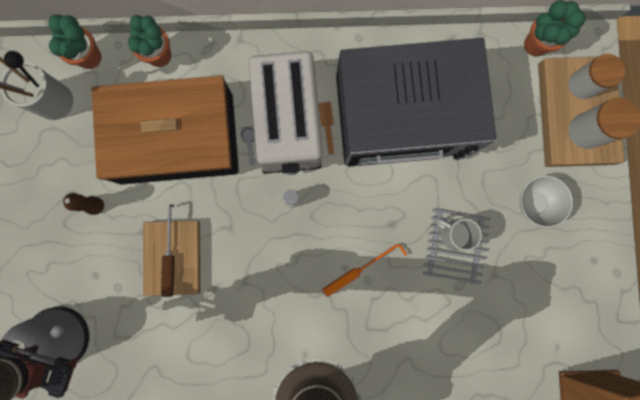

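Scene: the dark-handled hook lies on the block at about (222,108), and the orange lookalike is at (262,250). The toaster is at (390,145), the mug on its trivet at (340,338) and the jar at (318,180).
Top: the hook handle is at (167,275) with its tip at (171,207). The scoop cup seems to be in the left gap at (247,135), the spatula in the right gap at (327,115), and the jar at (291,198).
Could be taken for the hook: the dark wooden one at top (167,275), or the orange one at (345,283). The dark wooden one matches the description. I'll check it and the gap in one crop.

Run:
```python
from h import *
t=cv2.imread("pics/top0.png"); s=cv2.imread("pics/scene0.png")
a=cv2.resize(t[40:300,130:350],None,fx=2,fy=2,interpolation=cv2.INTER_CUBIC)
b=cv2.resize(s[60:200,190:420],None,fx=1.5,fy=1.5,interpolation=cv2.INTER_CUBIC)
o=np.zeros((520,790,3),np.uint8); o[:520,:440]=a; o[:210,440:785]=b
c=cv2.resize(t[90:190,230:270],None,fx=3,fy=3,interpolation=cv2.INTER_CUBIC);o[215:515,440:560]=c
d=cv2.resize(t[195:297,140:205],None,fx=3,fy=3,interpolation=cv2.INTER_CUBIC);o[212:518,570:765]=d
cv2.imwrite("pics/crop1.png",o)
```

```text
(no output)
```

View pics/crop1.png

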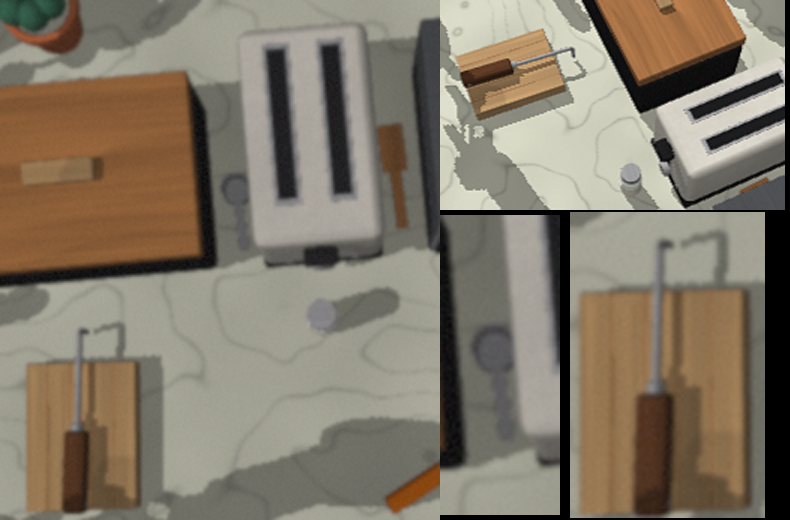

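Crop: the chosen hook has a dark brown handle and a steel rod on the light block, with its bend at top (170,206). The scoop cup is in the left gap at top (247,134) with its handle end at (252,163). The spatula is in the right gap.

Run:
```python
from h import *
np.set_printoptions(precision=4,suppress=True)
t=imaging.camera("top"); s=imaging.camera("scene")
def P(n,u,v,z): p=onz(t,u,v,z); print(n,p); return p
# handle mask
def mask(c,lo,hi,box):
    x0,y0,x1,y1=box; h=cv2.cvtColor(c["pixels"],cv2.COLOR_BGR2HSV)[y0:y1,x0:x1]
    m=cv2.inRange(h,lo,hi); k,l,st,ce=cv2.connectedComponentsWithStats(m); i=1+np.argmax(st[1:,4])
    cn=cv2.findContours((l==i).astype(np.uint8),0,2)[0]; r=cv2.minAreaRect(max(cn,key=len)); return np.array(r[0])+[x0,y0],r,st[i]
print(t["pixels"][275,167],s["pixels"][107,220],cv2.cvtColor(t["pixels"],cv2.COLOR_BGR2HSV)[275,167])
for c,b,z in((t,(140,235,205,300),.058),(s,(195,90,245,130),.058)):
    m=mask(c,(0,90,20),(20,255,120),b); print(m); print(onz(c,*m[0],z))
    bx=cv2.boxPoints(m[1])+np.array(b[:2]); print([onz(c,*q,z)[:2] for q in bx])
P("back",167.7,294.3,.058);P("front",168,255.3,.058);P("bend",170.3,206,.045)
print("bend scene",onz(s,190+(573-440)/1.5,60+50/1.5,.045))
P("cup rim",247.3,134.3,.032);P("hend",251.7,163.3,.032)
for n,u,v,z in(("block bl",144,296,.032),("block br",199,294,.032),("block tl",143.5,221,.032),("block tr",199,220,.032),
 ("toast fl",257.5,163,.175),("toast fr",321,160,.175),("toast bl",250,56,.175),("toast br",312,54,.175),
 ("bin fr",231,174,.155),("bin br",224,77,.155),("bin foot fr",237.5,174,0),("jar",290.5,197,.088)): P(n,u,v,z)
```

```text
[35 53 81] [ 41  62 100] [ 12 145  81]
(array([180., 265.]), ((40.0, 30.0), (60.0, 38.0), 90.0), array([  21,    0,   39,   61, 1164], dtype=int32))
[0.3873 0.35   0.058 ]
[array([0.4681, 0.3998]), array([0.4652, 0.2987]), array([0.3072, 0.3006]), array([0.3102, 0.4008])]
(array([221.3073, 108.3578]), ((26.307340621948242, 18.357797622680664), (11.398133277893066, 35.248008728027344), 73.3007583618164), array([  9,   9,  36,  20, 382], dtype=int32))
[0.3638 0.3791 0.058 ]
[array([0.3098, 0.4014]), array([0.4204, 0.3978]), array([0.4179, 0.3569]), array([0.3082, 0.3608])]
back [0.3115 0.3831 0.058 ]
front [0.4138 0.3815 0.058 ]
bend [0.5459 0.3781 0.045 ]
bend scene [0.5527 0.373  0.045 ]
cup rim [0.7392 0.1679 0.032 ]
hend [0.6581 0.1575 0.032 ]
block bl [0.3063 0.4544 0.032 ]
block br [0.3072 0.3065 0.032 ]
block tl [0.5082 0.455  0.032 ]
block tr [0.5065 0.304  0.032 ]
toast fl [0.6346 0.127  0.175 ]
toast fr [ 0.6374 -0.0288  0.175 ]
toast bl [0.9043 0.1399 0.175 ]
toast br [ 0.9049 -0.0147  0.175 ]
bin fr [0.6122 0.1955 0.155 ]
bin br [0.8596 0.2089 0.155 ]
bin foot fr [0.6342 0.2016 0.    ]
jar [0.5567 0.0514 0.088 ]
```

```bash
python3 -m inch '[[[0,0,30,0,87],[0,0,30,0,87],[0,0,20,0,87],[17,-22,0,2,87],[25,-32,0,5,87],[25,-32,0,5,87],[25,-32,0,5,87],[25,-32,0,0,87],[25,-32,0,0,87],[25,-31,0,0,87],[0,0,-30,0,80],[0,0,-40,0,80],[0,0,-40,0,80],[0,0,-40,0,80],[0,0,0,0,80],[0,0,0,0,80]]]' 45
```

```text
clock: 1.8
ee_pos: [0.3641, 0.3801, 0.1531]
ee_rot: [-3.141, -0.001, 3.118]
contact_force: [-0.1, 0.8, 0.9]
gripper_width: 0.0804
grip_force: 0.0
```

```bash
python3 -m inch '[[[0,0,-40,0,80],[0,0,-40,0,80],[0,0,-20,0,80],[0,0,-10,0,80],[0,0,-5,0,80],[0,0,0,0,80],[0,0,0,0,80],[0,0,0,0,20],[0,0,0,0,20],[0,0,0,0,20],[0,0,0,0,20],[0,0,0,0,20],[0,0,0,0,20],[0,0,0,0,20],[0,0,0,0,20],[0,0,0,0,20]]]' 45
```

```text
clock: 3.4
ee_pos: [0.364, 0.3802, 0.0376]
ee_rot: [3.142, -0.0, 3.118]
contact_force: [-0.8, 0.6, -0.7]
gripper_width: 0.0305
grip_force: 43.7
```

```bash
python3 -m inch '[[[0,0,10,0,20],[0,0,30,0,20],[0,0,30,0,20],[0,0,10,0,20],[0,-25,0,0,20],[0,-35,0,1,20],[0,-35,0,1,20],[4,-35,0,1,20],[5,-35,0,1.2,20],[5,-35,0,0,20],[5,-22,0,0,20],[0,0,0,0,20],[0,0,0,0,20],[0,0,0,0,20]]]'
python3 - <<'E'
from h import *
a=[]
for n in("top","scene"):
    c=imaging.camera(n); cv2.imwrite(f"pics/{n}1.png",c["pixels"])
t=cv2.imread("pics/top1.png"); s=cv2.imread("pics/scene1.png")
o=np.zeros((560,790,3),np.uint8)
o[:,:380]=cv2.resize(t[100:240,210:305],None,fx=4,fy=4,interpolation=cv2.INTER_CUBIC)
o[:,390:790]=cv2.resize(s[80:220,250:350],None,fx=4,fy=4,interpolation=cv2.INTER_CUBIC)
cv2.imwrite("pics/crop2.png",o); print(status.get_obs()["ee_pos"],status.get_obs()["ee_rot"])
E
```

```text
clock: 4.8
ee_pos: [0.3829, 0.1591, 0.1176]
ee_rot: [3.141, -0.0, -3.091]
contact_force: [-0.3, -0.6, -1.4]
gripper_width: 0.0301
grip_force: 43.7
[0.38283242 0.15915206 0.11755224] [ 3.14144150e+00 -1.89201056e-04 -3.09057827e+00]
```

View pics/crop2.png

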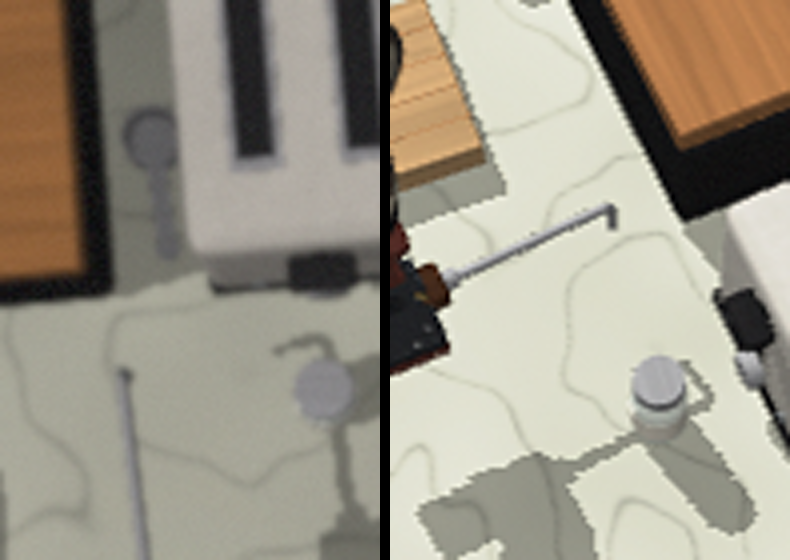

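The left panel (top camera) shows the rod's bend at about (240.5,193), the cup at (247.6,134) and the scoop's handle end at (251.6,163.4). The right panel (scene camera) shows the bend at (305,131) and the tip at (305.3,136).

Run:
```python
from h import *
np.set_printoptions(precision=4,suppress=True)
t=imaging.camera("top"); s=imaging.camera("scene")
A=lambda x,y:(x/4-.375+210,y/4-.375+100)
B=lambda x,y:((x-390)/4-.375+250,y/4-.375+80)
print("bend",tri(t,A(123,374),s,B(611,208)))
print("bend z~.127",onz(t,*A(123,374),.128), onz(s,*B(611,208),.128)); print("tip",onz(s,*B(613,228),.089))
print("rod",onz(t,*A(142,555),.127),"obs",status.get_obs()["ee_pos"])
print("cup",onz(t,*A(152,138),.032),"end",onz(t,*A(168,252),.032))
print("toaster left front foot?",onz(t,*A(212,290),.0),"bin foot",onz(t,*A(112,290),0), onz(t,*A(97,0),0))
print("toaster edge top-left",onz(t,*A(185,230),.165),onz(t,*A(165,0),.165))
```

```text
bend (array([0.5688, 0.1769, 0.1251]), np.float64(0.0038251087201368644))
bend z~.127 [0.5666 0.1768 0.128 ] [0.5702 0.1753 0.128 ]
tip [0.5719 0.1777 0.089 ]
rod [0.4518 0.1671 0.127 ] obs [0.3829 0.1589 0.1175]
cup [0.7397 0.167  0.032 ] end [0.66   0.1576 0.032 ]
toaster left front foot? [0.6375 0.1309 0.    ] bin foot [0.6395 0.2011 0.    ] [0.8476 0.208  0.    ]
toaster edge top-left [0.651  0.1317 0.165 ] [0.7964 0.1411 0.165 ]
```

```bash
python3 -m inch '[[[10,-1,0,-1,20],[25,-1,0,-1,20],[25,-1,0,0,20],[25,0,0,0,20],[25,0,0,0,20],[25,0,0,0,20],[20,0,0,0,20],[10,0,0,0,20],[5,0,0,0,20],[0,0,0,0,20],[0,0,0,0,20],[0,0,0,0,20]]]'
python3 - <<'E'
from h import *
for n in("top","scene"):
    c=imaging.camera(n); cv2.imwrite(f"pics/{n}2.png",c["pixels"])
t=cv2.imread("pics/top2.png"); s=cv2.imread("pics/scene2.png")
o=np.zeros((560,790,3),np.uint8)
o[:,:350]=cv2.resize(t[110:190,220:270],None,fx=7,fy=7,interpolation=cv2.INTER_CUBIC)
o[:,390:790]=cv2.resize(s[80:220,290:390],None,fx=4,fy=4,interpolation=cv2.INTER_CUBIC)
cv2.imwrite("pics/crop3.png",o); print(status.get_obs()["ee_pos"],status.get_obs()["ee_rot"])
E
```

```text
clock: 6.2
ee_pos: [0.5523, 0.1552, 0.1177]
ee_rot: [3.141, -0.0, -3.127]
contact_force: [0.2, -0.2, -1.0]
gripper_width: 0.0301
grip_force: 43.7
[0.55258317 0.15527548 0.11783284] [ 3.14137830e+00 -7.29401898e-05 -3.12687705e+00]
```

View pics/crop3.png

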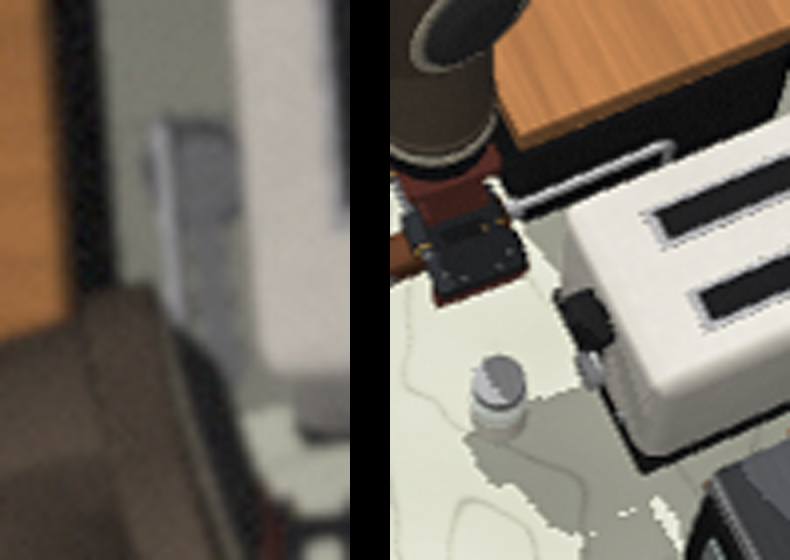

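The top view (left panel) shows the bend at about (242.4,127.4), above the cup's left rim. The scene view shows the bend over the gap at about (359.6,117.1), with the arm and the jar clear.

Run:
```python
from h import *
np.set_printoptions(precision=4,suppress=True)
t=imaging.camera("top"); s=imaging.camera("scene")
a=(242.43,127.4);b=(359.6,117.1)
print(tri(t,a,s,b),onz(t,*a,.128),onz(s,*b,.128), onz(s,290+(672-390)/4-.4,80+163/4-.4,.1))
D=lambda x,y:(x/7-.43+220,y/7-.43+110)
print("rod",onz(t,*D(175,300),.128))
for q in((150,170),(238,170),(205,125)): print("cup",onz(t,*D(*q),.032))
```

```text
(array([0.7424, 0.1706, 0.1089]), np.float64(0.004212994914673996)) [0.7356 0.1684 0.128 ] [0.7388 0.1616 0.128 ] [0.7444 0.1639 0.1   ]
rod [0.6706 0.1642 0.128 ]
cup [0.741  0.1853 0.032 ]
cup [0.74   0.1506 0.032 ]
cup [0.7584 0.1633 0.032 ]
```

```bash
python3 -m inch '[[[2,0,-10,0,20],[0,0,-15,0,20],[0,0,-15,0,20],[0,0,-8,0,20],[0,0,0,0,20],[0,0,0,0,20]]]'; python3 -m inch '[[[0,0,-5,0,20],[0,0,-5,0,20],[0,0,-5,0,20],[0,0,0,0,20]]]';  python3 -m inch '[[[0,0,-5,0,20],[0,0,-5,0,20],[0,0,-4,0,20],[0,0,0,0,20],[0,0,0,0,20]]]'
python3 - <<'E'
from h import *
for n in("top","scene"):
    c=imaging.camera(n); cv2.imwrite(f"pics/{n}3.png",c["pixels"])
t=cv2.imread("pics/top3.png"); s=cv2.imread("pics/scene3.png")
o=np.zeros((560,790,3),np.uint8)
o[:,:350]=cv2.resize(t[110:190,220:270],None,fx=7,fy=7,interpolation=cv2.INTER_CUBIC)
o[:,390:790]=cv2.resize(s[80:220,290:390],None,fx=4,fy=4,interpolation=cv2.INTER_CUBIC)
cv2.imwrite("pics/crop4.png",o); print(status.get_obs()["ee_pos"],status.get_obs()["contact_force"])
E
```

```text
clock: 7.0
ee_pos: [0.5552, 0.1551, 0.0697]
ee_rot: [-3.142, -0.0, -3.127]
contact_force: [0.6, -0.3, -0.6]
gripper_width: 0.0301
grip_force: 43.7
clock: 7.4
ee_pos: [0.5546, 0.155, 0.0539]
ee_rot: [-3.141, -0.001, -3.127]
contact_force: [-1.0, -0.5, -1.8]
gripper_width: 0.03
grip_force: 43.7
clock: 7.9
ee_pos: [0.555, 0.1551, 0.0405]
ee_rot: [-3.141, -0.0, -3.127]
contact_force: [0.6, 0.4, -0.9]
gripper_width: 0.0301
grip_force: 43.7
[0.55522891 0.15516957 0.04078714] [ 0.00557244  0.23202278 -1.21002071]
```

View pics/crop4.png

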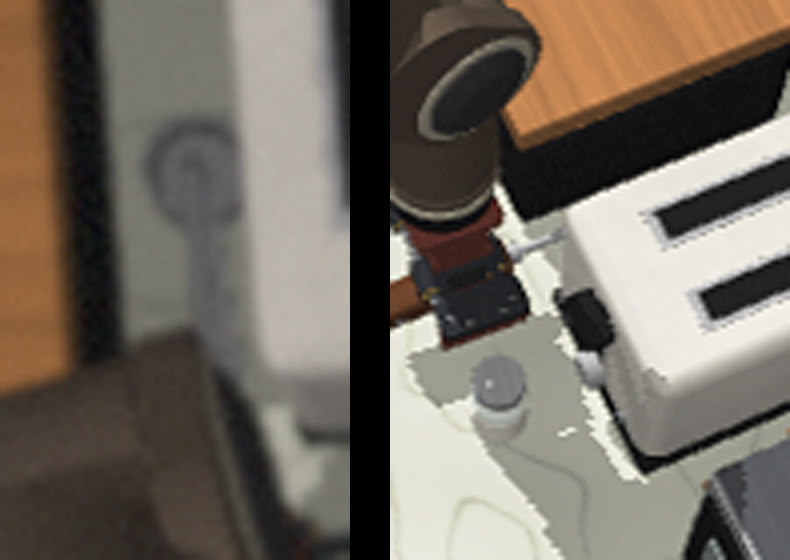

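The picture shows the bend at the middle of the cup (crop (192,165)), with the tip inside and no contact force. Now I pull back along the gap.

```bash
python3 -m inch '[[[-5,0,0,0,20],[-8,0,0,0,20],[-8,-1,0,0,20],[-10,0,0,0,20],[-10,-1,0,0,20],[-10,0,0,0,20],[-10,-1,0,0,20],[-10,0,0,0,20],[-10,-1,0,0,20],[-10,0,0,0,20],[0,0,0,0,20]]]'; python3 -m inch '[[[-10,-1,0,0,20],[-10,0,0,0,20],[-10,-1,0,0,20],[-10,0,0,0,20],[-10,0,0,0,20],[-10,0,0,0,20],[-10,0,0,0,20],[-10,0,0,0,20],[-10,0,0,0,20],[-10,0,0,0,20],[-8,0,0,0,20],[-4,0,0,0,20],[0,0,0,0,20],[0,0,0,0,20]]]'
python3 - <<'E'
from h import *
for n in("top","scene"):
    c=imaging.camera(n); cv2.imwrite(f"pics/{n}4.png",c["pixels"])
t=cv2.imread("pics/top4.png"); s=cv2.imread("pics/scene4.png")
o=np.zeros((560,790,3),np.uint8)
o[:,:380]=cv2.resize(t[110:250,210:305],None,fx=4,fy=4,interpolation=cv2.INTER_CUBIC)
o[:,390:790]=cv2.resize(s[80:220,250:350],None,fx=4,fy=4,interpolation=cv2.INTER_CUBIC)
cv2.imwrite("pics/crop5.png",o); print(status.get_obs()["ee_pos"],status.get_obs()["contact_force"])
E
```

```text
clock: 9.1
ee_pos: [0.4624, 0.151, 0.0406]
ee_rot: [-3.141, -0.001, -3.127]
contact_force: [-0.3, -0.1, -0.4]
gripper_width: 0.0303
grip_force: 43.7
clock: 10.5
ee_pos: [0.3524, 0.1493, 0.0407]
ee_rot: [3.141, 0.0, -3.127]
contact_force: [0.5, 0.2, -0.9]
gripper_width: 0.0304
grip_force: 43.7
[0.35252173 0.14919577 0.04067826] [ 0.20149287  0.20893025 -1.69192625]
```

View pics/crop5.png

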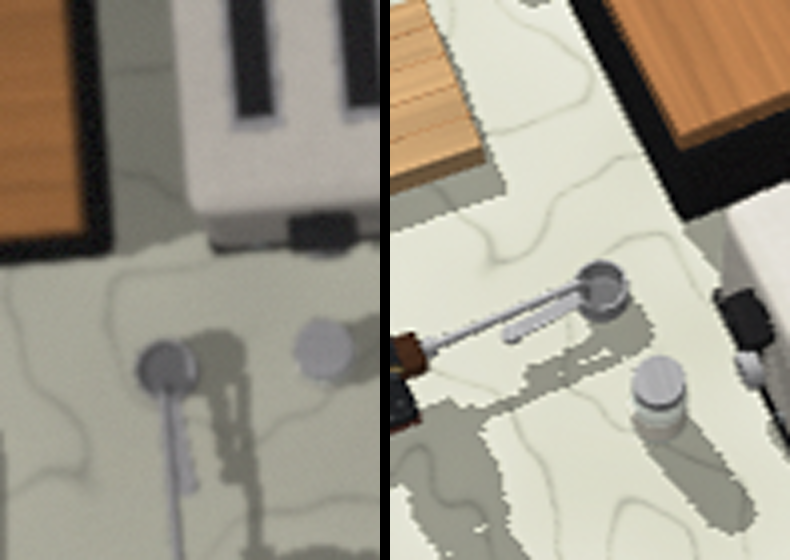

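The top view shows the cup out of the gap at about (251,202), around x = 0.55. The jar and the toaster are undisturbed. I'll pull it a little farther, free the tip and lift straight up.

```bash
python3 -m inch '[[[-6,1,0,0,20],[-8,2,0,0,20],[-6,1,0,0,20],[0,0,0,0,20],[4,0,0,0,20],[6,0,0,0,20],[3,0,0,0,20],[0,0,0,0,20],[0,0,5,0,20],[0,0,10,0,20],[0,0,20,0,20],[0,0,30,0,20],[0,0,15,0,20],[0,0,0,0,20],[0,0,0,0,20]]]'
python3 - <<'E'
from h import *
np.set_printoptions(precision=4,suppress=True)
for n in("top","scene"):
    c=imaging.camera(n); cv2.imwrite(f"pics/{n}5.png",c["pixels"])
t=cv2.imread("pics/top5.png"); s=cv2.imread("pics/scene5.png")
o=np.zeros((560,790,3),np.uint8)
o[:,:380]=cv2.resize(t[110:250,210:305],None,fx=4,fy=4,interpolation=cv2.INTER_CUBIC)
o[:,390:790]=cv2.resize(s[80:220,250:350],None,fx=4,fy=4,interpolation=cv2.INTER_CUBIC)
cv2.imwrite("pics/crop6.png",o); o=status.get_obs();print(o["ee_pos"],o["ee_rot"],o["contact_force"])
E
```

```text
clock: 12.1
ee_pos: [0.345, 0.1532, 0.1209]
ee_rot: [3.141, 0.001, -3.127]
contact_force: [-0.4, 0.1, -1.4]
gripper_width: 0.03
grip_force: 43.7
[0.3445 0.1528 0.12  ] [-3.141  -0.001  -3.1272] [-0.6924  0.0379 -1.0459]
```

View pics/crop6.png

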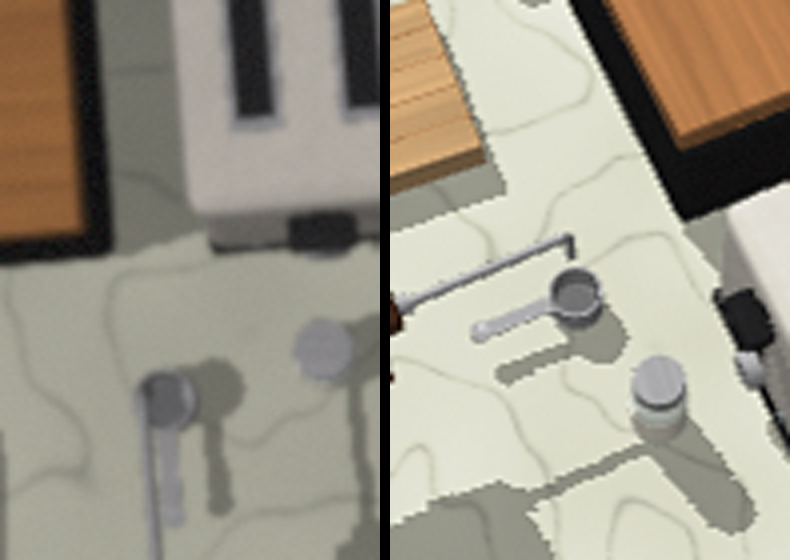

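The scoop stands upright and free at top (252,210), and the hook has lifted clear of it. Next I take the hook back to the block.

```bash
python3 -m inch '[[[0,10,0,0,20],[0,25,0,0,20],[4,35,0,-1,20],[4,35,0,-1.2,20],[4,35,0,0,20],[4,35,0,0,20],[3,30,0,0,20],[0,15,0,0,20],[0,7,0,0,20],[0,0,-20,0,20],[0,0,-30,0,20],[0,0,-15,0,20],[0,0,-8,0,20],[0,0,-4,0,20],[0,0,-3,0,20],[0,0,0,0,20],[0,0,0,0,20]]]'
```

```text
clock: 13.9
ee_pos: [0.3644, 0.3804, 0.0413]
ee_rot: [3.141, 0.001, 3.117]
contact_force: [-1.1, 0.1, -1.0]
gripper_width: 0.03
grip_force: 43.7
```

```bash
python3 -m inch '[[[0,0,-2,0,20],[0,0,-1.5,0,20],[0,0,0,0,20],[0,0,0,0,20]]]'
```

```text
clock: 14.3
ee_pos: [0.3643, 0.3804, 0.0376]
ee_rot: [3.141, 0.0, 3.118]
contact_force: [-0.7, -1.0, 5.1]
gripper_width: 0.0303
grip_force: 43.7
```

Contact with the block reads 5 N. I open the fingers and retreat straight up.

```bash
python3 -m inch '[[[0,0,0,0,45],[0,0,0,0,60],[0,0,0,0,70],[0,0,0,0,70],[0,0,0,0,70],[0,0,0,0,70],[0,0,10,0,70],[0,0,25,0,70],[0,0,40,0,70],[0,0,40,0,70],[0,0,40,0,70],[-10,20,20,0,70],[-20,30,20,0,70],[-30,30,0,0,70],[-30,30,0,0,70],[-20,20,0,0,70],[0,0,0,0,70],[0,0,0,0,70],[0,0,0,0,70]]]'
python3 - <<'E'
from h import *
np.set_printoptions(precision=4,suppress=True)
c=imaging.camera("top"); t=c["pixels"]; cv2.imwrite("pics/top6.png",t); s=imaging.camera("scene")["pixels"]
o=np.zeros((400,790,3),np.uint8); o[:,:380]=cv2.resize(t[40:240+60,130:377],(380,400)); o[:300,390:]=cv2.resize(s[60:360,160:480],(400,375))[:300]
cv2.imwrite("pics/crop7.png",o)
print("cup",onz(c,251.8,209,.032))
E
```

```text
clock: 16.2
ee_pos: [0.2553, 0.5091, 0.2325]
ee_rot: [-3.141, 0.001, 3.116]
contact_force: [-0.1, 0.7, -1.2]
gripper_width: 0.07
grip_force: 0.0
cup [0.5322 0.1598 0.032 ]
```

View pics/crop7.png

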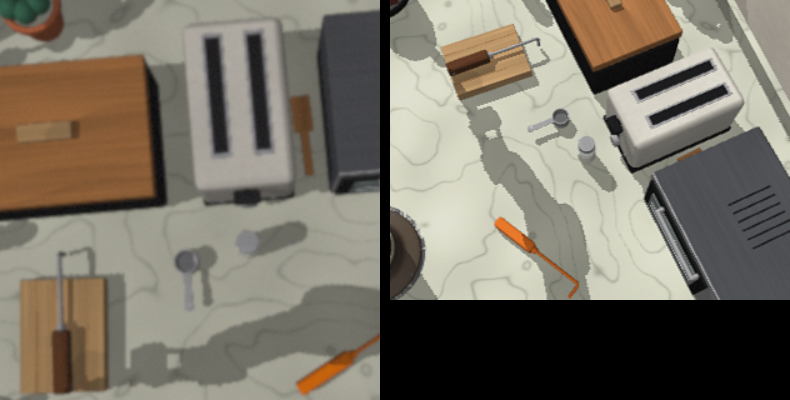

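The hook's handle lies on the block at crop (62,360), as it did at the start. The scoop stands at crop (187,262), about 0.10 m in front of the toaster. The spatula and the jar have not moved, and the gripper is free.

```bash
python3 -c "
from bench import ticket,status
print(status.get_obs()['contact_force']); print(ticket.hand_in())"
```

```text
[ 0.28821794 -0.64704295  0.0019064 ]
the job is handed in; nothing more can be done
None
```

The job is handed in: the scoop's cup stands on the open worktop about 0.10 m in front of the toaster, the hook's handle is back on the chopping block and released, and I moved nothing else; the run took about 16 s of the 69 s allowed.

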